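# Reset a tilting circuit-board rest and set it low for soldering

## Task

The tilting board that carries the circuit board is propped too steep for soldering. Take it by the handle bar on its side, lift it gently up against its top stop so that the pawl is thrown clear, lower it by hand all the way down flat so that the pawl is armed again, then raise it and leave it resting on the pawl in the second notch from the bottom. Never let the board drop, do not force it against the top stop or the pawl, and leave the other things on the bench where they are.

Things in the scene. Friction and masses are not known exactly. Their poses are not given: they have to be found in the camera images.
- stand: The fixed black base of the tilting board, 270 x 250 x 10 mm, screwed to the bench. Origin on the bench top, right under the hinge axis and mid-width of the board. Its x axis points from the hinge towards the board's free edge (horizontally, away from the robot at zero yaw), y points to the side with the handle bar, z up.
- board (a joint): Tilt of the grey board (190 mm wide, 180 deep, 8 thick, 0.5 to 0.7 kg; a green circuit board is fixed on top), rad: 0 = flat, growing as the edge away from the robot rises. It starts propped in the fourth, highest notch. Resting in the notches, first to fourth from the bottom, it reads about 0.29, 0.45, 0.61, 0.77. Off a notch and let go, it falls.
- handle (a point): Middle of the black rubber handle bar on the board's +y side: round, 14 mm in diameter, 62 mm long, parallel to the hinge, red end knob 20 mm in diameter. The point lies 165 mm from the hinge axis in the board's plane, 33 mm out from the board's side. The bar is free all round, over 25 mm either way along it, and may turn between the fingers.
- hinge (a point): Point on the hinge axis (parallel to the stand's y, 70 mm above the bench, at the board's edge nearest the robot), level along the axis with handle: the handle moves on a vertical circle of radius 165 mm about it. The hinge is slightly damped, 0.25 N m per rad/s.
- quadrant: Brass notched quadrant with an orange cam, on the board's -y side, turning with it; radius 87 mm; origin on the hinge axis mid-width of the board. The pawl lets the board rise and clicks into each notch once it is 0.04 rad or more past it. Near the top the cam lifts the pawl, which falls over and stays clear; in the last 0.2 rad above flat a pin pushes it back: armed again below 0.03 rad.
- bracket: Dark steel bracket, 160 mm high, beside the quadrant; origin and axes as the stand. Carries the top-stop pin and the steel pawl; its red weight leans to the robot when armed, away when clear. The hard stop is set anew each time, from 1.09 to 1.40 rad: feel for it. The pawl needs the last 0.04 rad (7 mm at the handle) before it and 0.3 s to fall clear; turned back sooner, it catches.
- flux_tin: Round flat aluminium tin, 68 mm diameter, 22 mm high, amber top; origin at the centre of its underside. A bystander.
- solder_reel: Blue reel of solder standing on its flange, 54 mm diameter, 36 mm high; origin at the centre of its underside. A bystander.
- tip_cleaner: Black open pot, 64 mm diameter, 42 mm high; origin at the centre of its underside. A bystander.
- flux_bottle: Small amber bottle with white cap, 44 mm diameter, 85 mm high; origin at the centre of its underside. A bystander.
- screwdriver: Red-handled screwdriver lying flat, 160 mm long along its x axis; origin under its middle. A bystander.
- parts_tray: Green two-compartment parts tray, 70 x 100 x 22 mm; origin at the centre of its underside. A bystander.

How it is judged:
On the way, in this order (a step that is already met when the one before it is completed fails the run):
1. the board has been lifted above its highest notch, to the throw of the pawl (value of joint board above 1 rad), for 0.1 s.
2. the board has been lowered flat (pawl clear, then armed again) (value of joint board below 0.03 rad), for 0.1 s.
At the end, for the whole second after the job is handed in: The board rests at the second notch (tilt 0.425 to 0.49 rad) with the pawl bearing its weight, still, released, and the six bystanders are within 20 mm of where they began (value of joint board between 0.425 and 0.49 rad and velocity of joint board between -0.05 and 0.05 rad/s and contact force between quadrant and bracket above 1 N and distance of each of flux_tin, solder_reel, tip_cleaner, flux_bottle, screwdriver, parts_tray from where it was at the start of the episode below 0.02 m); the robot touches nothing.
It fails at once if the board was let drop (falling faster than 1.4 rad/s) (velocity of joint board below -1.4 rad/s).
It fails at once if the board was forced against its top stop or pawl (more than 55 N there, about 22 N at the handle) (contact force between quadrant and bracket above 55 N).
It fails at once if a bystander was pushed over 20 mm (distance of any of flux_tin, solder_reel, tip_cleaner, flux_bottle, screwdriver, parts_tray from where it was at the start of the episode above 0.02 m).
It also fails if it takes over 64 s, if anything falls off the work surface, if the arm or the gripper's body presses on something with over 40 N, if the wrist force passes 120 N, or if a joint passes its speed limit or range.

## Robot

A 6-joint arm with a two-finger parallel gripper is mounted at the origin on the work surface. World frame = base frame: x ahead of the robot, y to its left, z up, the work surface at z = 0. Lengths are in m, angles in rad, forces in N, time in s.
With the tool pointing down it reaches from about 0.35 to 0.775 m from the base axis. Payload 5.5 kg.
Tool frame: the origin (TCP) lies at the very end of the fingers, on their centre line; the grasp point (between the pads) lies 19 mm behind it (env.grip_depth is the distance from the TCP to the grasp point, in m); z points along the fingers, y is the direction in which the jaws open and shut (so a half turn about z gives the same grasp; the last joint's range is limited). The gripper opens to 85 mm and grips with 20 to 120 N. Pads are 22 mm wide; open, the fingers measure 114 mm over their backs; the gripper's body (76 mm by 85 mm) begins 54 mm behind the grasp point. The pads swing forward as they close: fully open they stand 13 mm farther back than shut.
Start: joints at [-1.453, 0.313, 0.046, 1.304, 0, 1.431], TCP at [0.147, -0.556, 0.231] pointing down, gripper open.
Joint ranges: [-2.76, 2.76], [-0.86, 1.69], [-1.03, 1.26], [-2.2, 2.34], [-1.47, 1.5], [-3.14, 3.14]. Speed limits (rad/s): [2.57, 2.57, 3.14, 3.14, 3.14, 3.14].

## Interface

Orientations are given as a unit quaternion [w, x, y, z].
In Python, from workcell import env gives the robot as it stands.
- The arm moves only by the tool step_arm, never from a script. Its argument "series" is a list of rows, each a list of 3 entries, a list of its own where there are three numbers: the shift along the world's x, y, z in cm, then the turn about the world's z in rad, then the closure in counts, from 0 (fully open) to 255 (shut). A call has 1 to 5 rows; each row is the pose to reach, as a shift and turn from the pose measured when the call began; what a row does not reach only later rows make up. A row lasts 1/8 s, in which the tool goes at most 62.5 mm and 10.7 degrees, less where a joint would pass 70% of its speed; a pose out of reach is approached as far as the arm can. A call with a gripper value outside its range is refused whole. The fingers move at their own pace and stop on an object; "newtons" is the grip in N (left out, the last holds). Time passes only in rows, so rows that repeat a pose let the fingers close. It gives the time, the measured TCP pose, the force and the opening at its end, in the units of the state.
- env.get_state(): the state, without advancing time (a new reading comes with each control period).
- env.read_camera(name): name is "side" or "top"; returns a dict with "frame" (420x560x3 uint8, red, green, blue), "vertical_fov" (degrees; the focal length in pixels is half the picture's height over the tangent of half this angle, whatever the lens; pixels are square), "cx", "cy" (the principal point, pixels), "camera_from_world" (4x4, takes a point from world to camera coordinates). Camera axes: x right, y down, z forward; pixel columns grow to the right and rows downward; lengths in m; the calibration is good to about 2 mm. A picture is of the moment at which its call begins. There is no depth.
- env.hand_in(): hands the job in, once; it reports no verdict.
The state is a dict: "clock": time; "joint_pos": joint angles; "qvel": joint speeds; "tau": joint torques, N m; "tcp_pos": TCP position; "orientation": TCP orientation; "wrist_force": force on the tool from outside, world axes, zero at the start; "ft_torque": the same for the moment, N m; "finger_gap": finger opening in m.
Only numpy, scipy, OpenCV 4.12 (cv2) and the standard library are available. Lean on these libraries where they do the work, as an engineer would, in place of code of your own. Each camera call takes 0.05 s, during which the arm holds its last target.

## Working session

There is one attempt and no reset: what is moved stays moved. The work goes in short steps, Python scripts to look and compute and a tool call to move; the robot and the scene stay as the last step left them, time stands still between calls to the robot, and variables do not carry over. Pictures are saved under pics/ and viewed, and the job is handed in when it is done.

Besides the shell and the picture viewer there is one more tool, called after "Call:" by a JSON object that holds its "method" and its "body", one argument or row to a line. step_arm: Moves the arm, as the interface text tells. Its arguments: {"type":"object","properties":{"series":{"type":"array"},"newtons":{"type":"number"}},"required":["series"]}

```bash
mkdir -p pics; ls
python3 - <<'E'
from workcell import env
import cv2,numpy as np
print(env.get_state())
for n in("side","top"):
    c=env.read_camera(n); cv2.imwrite(f"pics/{n}0.png",c["frame"][:,:,::-1])
    print(n,c["vertical_fov"],c["cx"],c["cy"],np.round(c["camera_from_world"],4).tolist())
E
```

```text
pics
{'clock': 0.0, 'joint_pos': array([-1.45258610e+00,  3.13993073e-01,  4.49929197e-02,  1.30363203e+00,
       -1.11015045e-05,  1.43120050e+00]), 'qvel': array([ 0.00248016,  0.00111908,  0.00013614,  0.0001222 , -0.00022131,
        0.00021208]), 'tau': array([-4.55573272e-04, -4.80627573e+01,  2.98532653e+01,  1.94623950e-02,
       -1.59985361e-04,  4.36499477e-06]), 'tcp_pos': array([ 0.14652984, -0.55547987,  0.23041877]), 'orientation': array([-9.17937675e-04,  9.91703084e-01,  1.28546300e-01,  4.26462921e-06]), 'wrist_force': array([0.55165514, 0.24606961, 0.24362692]), 'ft_torque': array([0.04933498, 0.01092776, 0.00203688]), 'finger_gap': 0.08533558542201966}
side 44.73259571260323 273.79821531381293 211.44677805593474 [[0.9914, -0.1311, 0.0046, -0.606], [-0.0944, -0.7372, -0.669, 0.2107], [0.0911, 0.6628, -0.7432, 1.1321], [0.0, 0.0, 0.0, 1.0]]
top 42.94625691391251 272.7101342883904 205.49997864260618 [[0.0057, -0.9997, -0.0246, 0.1579], [-0.9941, -0.003, -0.1082, 0.6114], [0.1081, 0.0251, -0.9938, 1.3303], [0.0, 0.0, 0.0, 1.0]]
```

View pics/side0.png

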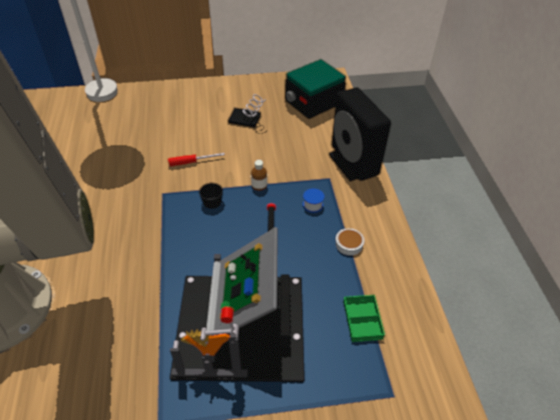

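View pics/top0.png

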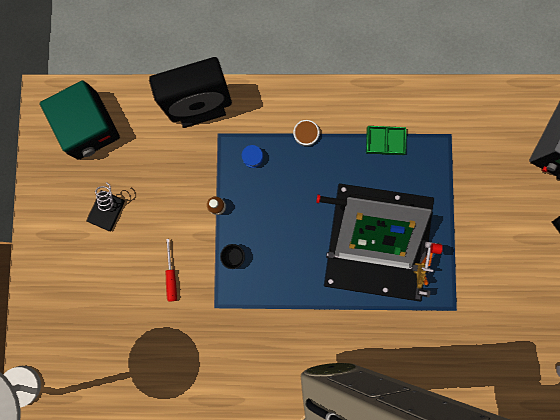

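Run:
```python
import cv2
a=cv2.imread("pics/top0.png")[170:310,300:460]; cv2.imwrite("pics/top0c.png",cv2.resize(a,None,fx=4.2,fy=4.2,interpolation=cv2.INTER_CUBIC))
a=cv2.imread("pics/side0.png")[190:390,160:320]; cv2.imwrite("pics/side0c.png",cv2.resize(a,None,fx=3,fy=3,interpolation=cv2.INTER_CUBIC))
```

```text
(no output)
```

View pics/top0c.png

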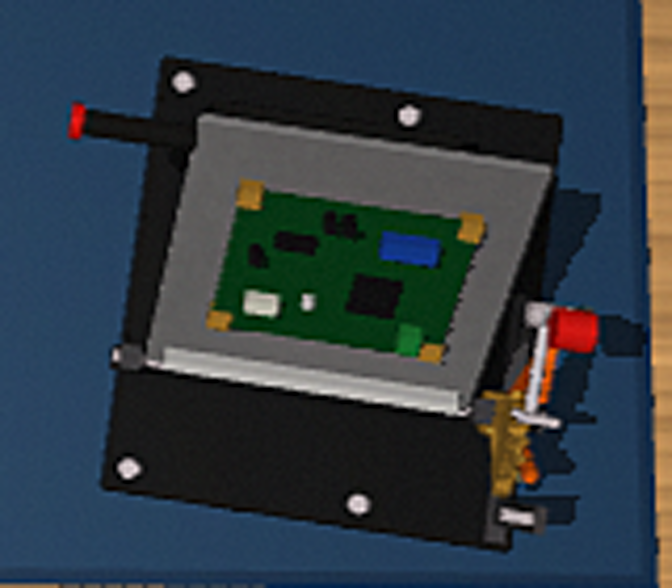

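View pics/side0c.png

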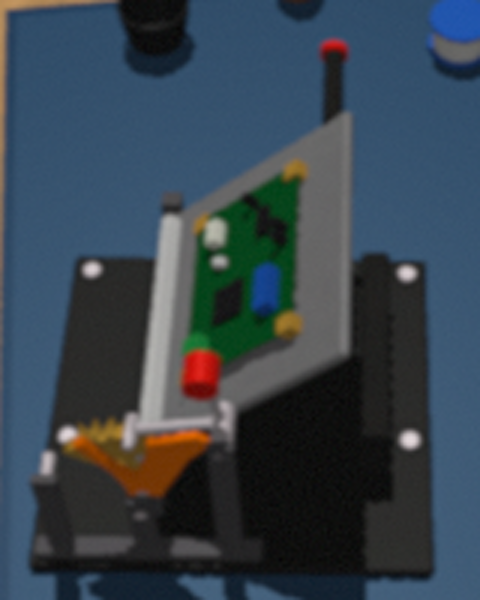

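```bash
cat > h.py <<'E'
import numpy as np,cv2
from workcell import env
def cams():
    out={}
    for n in("side","top"):
        c=env.read_camera(n); f=c["frame"].shape[0]/2/np.tan(np.radians(c["vertical_fov"])/2)
        K=np.array([[f,0,c["cx"]],[0,f,c["cy"]],[0,0,1]]); out[n]=(c["frame"],K,np.array(c["camera_from_world"]))
    return out
def proj(C,p):
    p=np.atleast_2d(p); q=(p@C[2][:3,:3].T+C[2][:3,3])@C[1].T; return q[:,:2]/q[:,2:]
def plane(C,uv,z):
    R,t=C[2][:3,:3],C[2][:3,3]; d=R.T@np.linalg.inv(C[1])@[uv[0],uv[1],1]; o=-R.T@t
    return o+d*(z-o[2])/d[2]
def tri(cs,us,ut):
    X=cv2.triangulatePoints(cs["side"][1]@cs["side"][2][:3],cs["top"][1]@cs["top"][2][:3],np.array(us,float),np.array(ut,float))
    X=(X[:3]/X[3]).ravel(); return X,np.r_[proj(cs["side"],X)[0]-us,proj(cs["top"],X)[0]-ut]
E
python3 - <<'E'
from h import *
np.set_printoptions(precision=4,suppress=True)
cs=cams()
t=lambda a,b:(300+a/4.2,170+b/4.2)
s=lambda a,b:(160+a/3,190+b/3)
print("knob",tri(cs,s(333,47),t(77,121)))
print("hingepin+",tri(cs,s(172,203),t(130,356)))
for uv in [(163,57),(563,117),(103,488),(510,550)]: print(plane(cs["top"],t(*uv),.01))
for uv in [(78,258),(426,263),(32,575),(432,575)]: print(plane(cs["side"],s(*uv),.01))
print("bar base",tri(cs,s(333,115),t(190,130)))
E
```

```text
knob (array([0.6105, 0.0534, 0.1881]), array([-0.4354,  0.0783, -0.0004, -0.3786]))
hingepin+ (array([0.486 , 0.0162, 0.0753]), array([-0.3422,  0.051 , -0.0157, -0.2864]))
[ 0.6715 -0.0109  0.01  ]
[ 0.6346 -0.2566  0.01  ]
[0.4063 0.0276 0.01  ]
[ 0.3709 -0.2177  0.01  ]
[0.4099 0.0224 0.01  ]
[ 0.6745 -0.0164  0.01  ]
[ 0.3756 -0.2274  0.01  ]
[ 0.6369 -0.2614  0.01  ]
bar base (array([ 0.6044, -0.0076,  0.1866]), array([ 0.3743, -0.0681,  0.0024,  0.3134]))
```

Call:
{"method": "step_arm", "body": {
  "series": [
    [[0, 2, 5], 0.15, 0],
    [[3, 6, 9], 0.33, 0],
    [[7, 11, 11], 0.5, 0],
    [[11, 16, 11], 0.68, 0],
    [[15, 20, 11], 0.86, 0]
  ]
}}

```text
clock: 0.82
tcp_pos: [0.2964, -0.3552, 0.3413]
orientation: [0.0, 0.847, 0.532, -0.0]
wrist_force: [0.2, -0.7, -0.1]
finger_gap: 0.0852
```

Call:
{"method": "step_arm", "body": {
  "series": [
    [[4, 4.5, 0], 0.1, 0],
    [[8, 9, 0], 0.2, 0],
    [[12, 13.5, 0], 0.303, 0],
    [[16, 18, 0], 0.303, 0],
    [[20, 23, 0], 0.303, 0]
  ]
}}

```text
clock: 1.45
tcp_pos: [0.4966, -0.1248, 0.3412]
orientation: [0.0, 0.757, 0.654, -0.0]
wrist_force: [0.6, -0.2, -0.3]
finger_gap: 0.0854
```

Call:
{"method": "step_arm", "body": {
  "series": [
    [[4, 5, 0], 0, 0],
    [[8, 10, 0], 0, 0],
    [[11, 14.8, 0], 0, 0],
    [[11, 14.8, 0], 0, 0]
  ]
}}

```text
clock: 1.95
tcp_pos: [0.608, 0.0272, 0.3393]
orientation: [-0.001, 0.755, 0.656, -0.001]
wrist_force: [0.3, -0.4, -0.3]
finger_gap: 0.0854
```

Run:
```python
from h import *
cs=cams(); s=env.get_state(); print({k:np.round(v,3) for k,v in s.items()})
p=s["tcp_pos"]; 
for n in cs:
  f=cs[n][0][:,:,::-1].copy()
  for q in (p,[.6063,.0230,.185]):
    uv=proj(cs[n],q)[0]; print(n,uv); cv2.circle(f,tuple(int(round(v)) for v in uv),2,(255,255,0),-1)
  a=f[90:310,260:460] if n=="top" else f[100:330,170:370]
  cv2.imwrite(f"pics/{n}1.png",cv2.resize(a,None,fx=2.6,fy=2.6))
```

```text
{'clock': np.float64(2.05), 'joint_pos': array([-9.200e-02,  3.850e-01,  4.130e-01,  1.601e+00, -1.000e-03,
        1.622e+00]), 'qvel': array([-0.037, -0.027, -0.016, -0.002, -0.001, -0.001]), 'tau': array([ 1.2220e+00, -5.1008e+01,  2.9864e+01, -8.1000e-02,  7.3000e-02,
        1.8000e-02]), 'tcp_pos': array([0.607, 0.024, 0.34 ]), 'orientation': array([-0.   ,  0.756,  0.655, -0.001]), 'wrist_force': array([-0.178,  0.123, -0.515]), 'ft_torque': array([-0.047,  0.064, -0.039]), 'finger_gap': np.float64(0.085)}
side [270.46189382 162.04778834]
side [270.41389633 217.5625206 ]
top [337.81668268 191.11405495]
top [331.65271525 200.46981988]
```

View pics/side1.png

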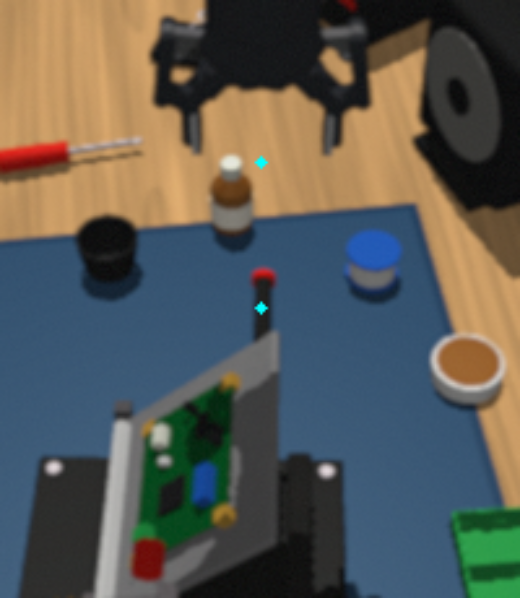

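View pics/top1.png

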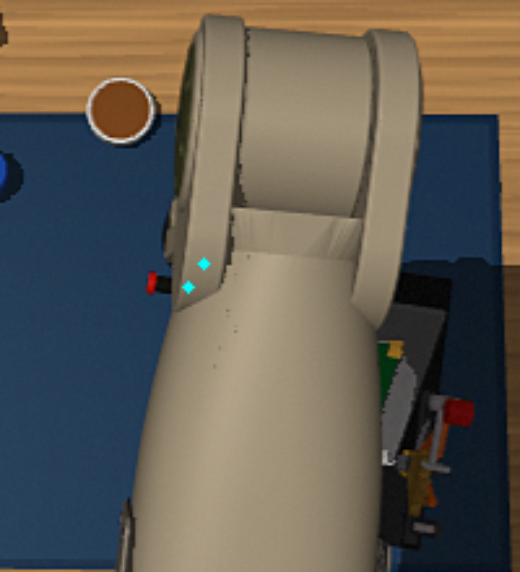

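Call:
{"method": "step_arm", "body": {
  "series": [
    [[-0.1, -0.1, -5], 0, 0],
    [[-0.1, -0.1, -10], 0, 0],
    [[-0.1, -0.1, -14], 0, 0],
    [[-0.1, -0.1, -17.4], 0, 0],
    [[-0.1, -0.1, -17.4], 0, 0]
  ]
}}

```text
clock: 2.68
tcp_pos: [0.6028, 0.0217, 0.1641]
orientation: [-0.002, 0.757, 0.654, -0.003]
wrist_force: [0.4, 1.3, 0.4]
finger_gap: 0.0854
```

Run:
```python
from h import *
cs=cams(); s=env.get_state(); print({k:np.round(v,3) for k,v in s.items()})
f=cs["side"][0][:,:,::-1]
cv2.imwrite("pics/side2.png",cv2.resize(f[150:330,180:360],None,fx=3.2,fy=3.2))
```

```text
{'clock': np.float64(2.775), 'joint_pos': array([-9.600e-02,  3.970e-01,  1.100e-02,  1.185e+00, -1.000e-03,
        1.620e+00]), 'qvel': array([ 0.007, -0.013,  0.036,  0.001,  0.   ,  0.001]), 'tau': array([-4.9000e-02, -5.0316e+01,  2.7775e+01,  3.5000e-02, -7.0000e-03,
       -2.0000e-03]), 'tcp_pos': array([0.606, 0.022, 0.168]), 'orientation': array([ 0.   ,  0.757,  0.654, -0.001]), 'wrist_force': array([-0.456,  0.002, -0.261]), 'ft_torque': array([-0.007,  0.022, -0.053]), 'finger_gap': np.float64(0.085)}
```

View pics/side2.png

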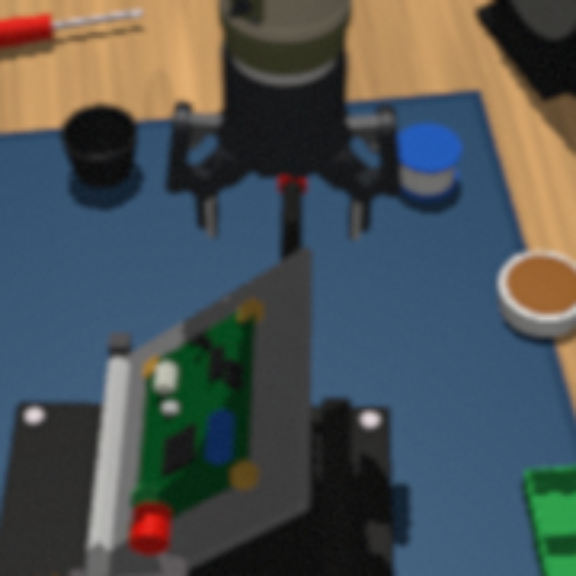

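Call:
{"method": "step_arm", "body": {
  "series": [
    [[0, 0, 0], 0, 100],
    [[0, 0, 0], 0, 170],
    [[0, 0, 0], 0, 255],
    [[0, 0, 0], 0, 255],
    [[0, 0, 0], 0, 255]
  ],
  "newtons": 30
}}

```text
clock: 3.4
tcp_pos: [0.6076, 0.0217, 0.1687]
orientation: [0.002, 0.757, 0.654, 0.001]
wrist_force: [4.7, -0.2, 1.7]
finger_gap: 0.0125
```

Run:
```python
from h import *
cs=cams(); s=env.get_state(); print({k:np.round(v,3) for k,v in s.items()})
f=cs["side"][0][:,:,::-1]
cv2.imwrite("pics/side3.png",cv2.resize(f[150:330,180:360],None,fx=3.2,fy=3.2))
```

```text
{'clock': np.float64(3.5), 'joint_pos': array([-9.600e-02,  3.970e-01,  1.300e-02,  1.183e+00, -1.000e-03,
        1.620e+00]), 'qvel': array([-0.001,  0.001, -0.001, -0.002,  0.002, -0.001]), 'tau': array([ 4.8600e-01, -5.0550e+01,  2.5531e+01,  2.3230e+00,  2.3000e-02,
        9.0000e-03]), 'tcp_pos': array([0.608, 0.022, 0.169]), 'orientation': array([0.002, 0.757, 0.654, 0.001]), 'wrist_force': array([ 5.927, -0.641,  2.408]), 'ft_torque': array([-0.144, -1.106,  0.015]), 'finger_gap': np.float64(0.013)}
```

View pics/side3.png

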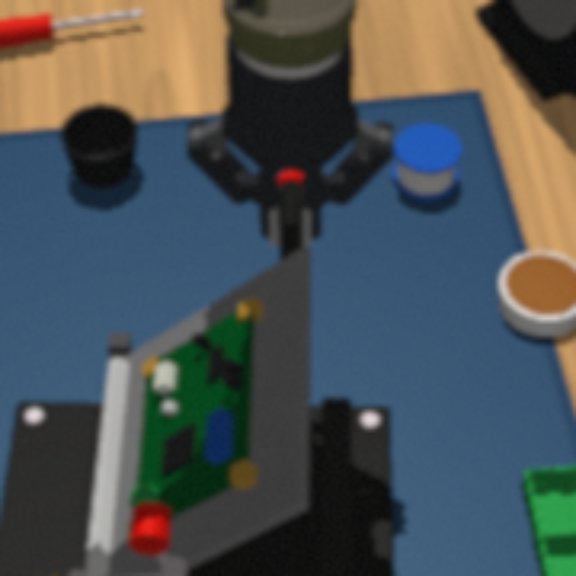

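Call:
{"method": "step_arm", "body": {
  "series": [
    [[-0.58, 0.09, 0.58], 0, 255],
    [[-1.2, 0.18, 1.13], 0, 255],
    [[-1.83, 0.27, 1.64], 0, 255],
    [[-2.49, 0.37, 2.12], 0, 255],
    [[-2.49, 0.37, 2.12], 0, 255]
  ]
}}

```text
clock: 4.12
tcp_pos: [0.5827, 0.0254, 0.1911]
orientation: [0.003, 0.756, 0.654, 0.001]
wrist_force: [3.6, -1.5, 0.9]
finger_gap: 0.013
```

```bash
cat > st.py <<'E'
import numpy as np
from workcell import env
from scipy.optimize import *
s=env.get_state(); p=s["tcp_pos"]; U=np.array([.9894,-.1455]); V=np.array([.1455,.9894])
u=p[:2]@U; v=p[:2]@V; z=p[2]+.019
F=s["wrist_force"]; fu=F[:2]@U
th=np.arctan2(z-.07-.001,u-.479); r=np.hypot(z-.071,u-.479)
print("t",round(float(s["clock"]),2),"u,v,z",np.round([u,v,z],4),"th",round(th,3),"r",round(r,4),"fu,fv,fz",np.round([fu,F[:2]@V,F[2]],1),"tang",round(-fu*np.sin(th)+F[2]*np.cos(th),1),"gap",round(float(s["finger_gap"]),4))
E
python3 st.py
```

```text
t 4.12 u,v,z [0.5728 0.1099 0.2101] th 0.978 r 0.1678 fu,fv,fz [ 3.7 -1.   0.9] tang -2.6 gap 0.013
```

Call:
{"method": "step_arm", "body": {
  "series": [
    [[-0.25, 0.04, 0.16], 0, 255],
    [[-0.5, 0.07, 0.32], 0, 255],
    [[-0.75, 0.11, 0.48], 0, 255],
    [[-1.0, 0.15, 0.63], 0, 255],
    [[-1.25, 0.18, 0.77], 0, 255]
  ]
}}

```text
clock: 4.75
tcp_pos: [0.5704, 0.0271, 0.1992]
orientation: [0.003, 0.756, 0.654, 0.002]
wrist_force: [5.5, -1.6, 1.6]
finger_gap: 0.0126
```

```bash
python3 st.py
```

```text
t 4.75 u,v,z [0.5604 0.1098 0.2182] th 1.065 r 0.1682 fu,fv,fz [ 5.6 -0.8  1.6] tang -4.2 gap 0.0126
```

Call:
{"method": "step_arm", "body": {
  "series": [
    [[-0.18, 0.03, 0.1], 0, 255],
    [[-0.35, 0.05, 0.19], 0, 255],
    [[-0.52, 0.08, 0.28], 0, 255]
  ]
}}

```text
clock: 5.12
tcp_pos: [0.5653, 0.0279, 0.2022]
orientation: [0.003, 0.757, 0.654, 0.002]
wrist_force: [4.5, -1.7, 2.8]
finger_gap: 0.0129
```

```bash
python3 st.py
```

```text
t 5.12 u,v,z [0.5553 0.1098 0.2212] th 1.101 r 0.1685 fu,fv,fz [ 4.7 -1.1  2.8] tang -2.9 gap 0.0129
```

Call:
{"method": "step_arm", "body": {
  "series": [
    [[-0.18, 0.03, 0.08], 0, 255],
    [[-0.36, 0.05, 0.16], 0, 255],
    [[-0.54, 0.08, 0.23], 0, 255]
  ]
}}

```text
clock: 5.5
tcp_pos: [0.5602, 0.0287, 0.2049]
orientation: [0.004, 0.757, 0.654, 0.002]
wrist_force: [5.1, -1.2, 7.7]
finger_gap: 0.0131
```

```bash
python3 st.py
```

```text
t 5.5 u,v,z [0.5501 0.1099 0.2239] th 1.135 r 0.1686 fu,fv,fz [ 5.2 -0.5  7.7] tang -1.5 gap 0.0131
```

Call:
{"method": "step_arm", "body": {
  "series": [
    [[-0.18, 0.03, 0.08], 0, 255],
    [[-0.36, 0.05, 0.15], 0, 255],
    [[-0.54, 0.08, 0.22], 0, 255]
  ]
}}

```text
clock: 5.88
tcp_pos: [0.555, 0.0294, 0.2075]
orientation: [0.004, 0.757, 0.654, 0.003]
wrist_force: [5.5, -1.8, 4.1]
finger_gap: 0.0129
```

```bash
python3 st.py
```

```text
t 5.88 u,v,z [0.5448 0.1098 0.2265] th 1.17 r 0.1689 fu,fv,fz [ 5.7 -1.   4.1] tang -3.7 gap 0.0129
```

Call:
{"method": "step_arm", "body": {
  "series": [
    [[-0.18, 0.03, 0.06], 0, 255],
    [[-0.36, 0.05, 0.12], 0, 255],
    [[-0.54, 0.08, 0.18], 0, 255]
  ]
}}

```text
clock: 6.25
tcp_pos: [0.55, 0.0301, 0.2098]
orientation: [0.004, 0.757, 0.654, 0.003]
wrist_force: [5.2, -2.7, 6.5]
finger_gap: 0.0128
```

```bash
python3 st.py
```

```text
t 6.25 u,v,z [0.5398 0.1098 0.2288] th 1.203 r 0.1691 fu,fv,fz [ 5.5 -1.9  6.5] tang -2.8 gap 0.0128
```

Call:
{"method": "step_arm", "body": {
  "series": [
    [[-0.18, 0.03, 0.05], 0, 255],
    [[-0.36, 0.05, 0.1], 0, 255],
    [[-0.54, 0.08, 0.15], 0, 255]
  ]
}}

```text
clock: 6.62
tcp_pos: [0.5464, 0.0307, 0.2114]
orientation: [0.006, 0.757, 0.654, 0.004]
wrist_force: [11.0, -1.2, -1.2]
finger_gap: 0.0128
```

```bash
python3 st.py;  python3 - <<'E'
from h import *
cs=cams()
f=cs["side"][0][:,:,::-1]
cv2.imwrite("pics/side4.png",cv2.resize(f[180:400,160:340],None,fx=2.7,fy=2.7))
E
```

```text
t 6.62 u,v,z [0.5361 0.1099 0.2304] th 1.227 r 0.1694 fu,fv,fz [11.1  0.4 -1.2] tang -10.8 gap 0.0128
```

View pics/side4.png

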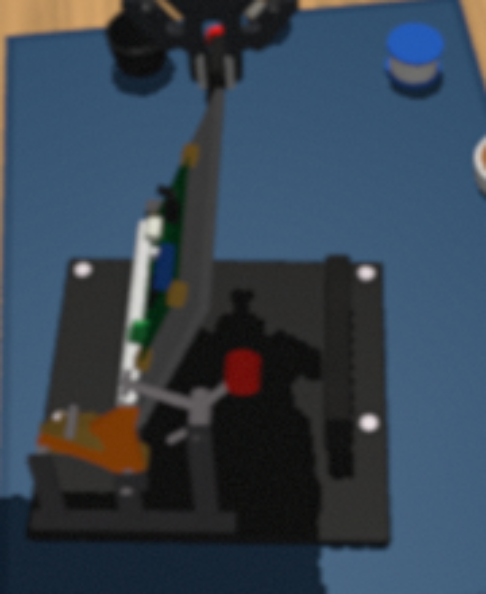

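Call:
{"method": "step_arm", "body": {
  "series": [
    [[-0.15, 0.02, 0.03], 0, 255],
    [[-0.15, 0.02, 0.03], 0, 255],
    [[-0.15, 0.02, 0.03], 0, 255],
    [[-0.15, 0.02, 0.03], 0, 255]
  ]
}}

```text
clock: 7.22
tcp_pos: [0.5465, 0.0306, 0.2114]
orientation: [0.007, 0.757, 0.654, 0.005]
wrist_force: [10.2, -2.7, -1.9]
finger_gap: 0.0128
```

```bash
python3 st.py;  python3 - <<'E'
from h import *
cs=cams()
f=cs["side"][0][:,:,::-1]
cv2.imwrite("pics/side5.png",cv2.resize(f[180:400,160:340],None,fx=2.7,fy=2.7))
E
```

```text
t 7.22 u,v,z [0.5362 0.1098 0.2304] th 1.226 r 0.1694 fu,fv,fz [10.4 -1.2 -1.9] tang -10.5 gap 0.0128
```

View pics/side5.png

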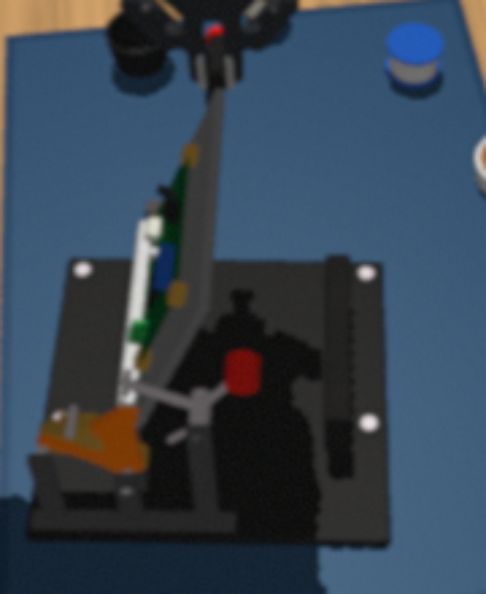

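```bash
cat > arc.py <<'E'
import sys,numpy as np
from workcell import env
p=env.get_state()["tcp_pos"]; U=np.array([.9894,-.1455])
def rows(ths,uc=.479,zc=.074,R=.1655):
    u=p[:2]@U
    for t in ths:
        d=(uc+R*np.cos(t)-u)*U
        print(round(t,3),np.round(100*np.r_[d,zc+R*np.sin(t)-.019-p[2]],2).tolist())
rows([float(a) for a in sys.argv[1:]])
E
python3 arc.py 1.2 1.15 1.1 1.05 1.0
```

```text
1.2 [0.27, -0.04, -0.22]
1.15 [1.03, -0.15, -0.53]
1.1 [1.77, -0.26, -0.89]
1.05 [2.49, -0.37, -1.29]
1.0 [3.19, -0.47, -1.71]
```

Call:
{"method": "step_arm", "body": {
  "series": [
    [[0.27, -0.04, -0.18], 0, 255],
    [[1.03, -0.15, -0.53], 0, 255],
    [[1.77, -0.26, -0.89], 0, 255],
    [[2.49, -0.37, -1.29], 0, 255],
    [[3.19, -0.47, -1.71], 0, 255]
  ]
}}

```text
clock: 7.95
tcp_pos: [0.5781, 0.026, 0.1946]
orientation: [0.006, 0.757, 0.654, 0.005]
wrist_force: [1.5, -1.4, 4.5]
finger_gap: 0.0127
```

```bash
python3 st.py; python3 arc.py .95 .9 .85 .8 .75
```

```text
t 7.95 u,v,z [0.5682 0.1099 0.2136] th 1.012 r 0.1682 fu,fv,fz [ 1.7 -1.2  4.5] tang 1.0 gap 0.0127
0.95 [0.7, -0.1, -0.5]
0.9 [1.36, -0.2, -1.0]
0.85 [1.98, -0.29, -1.53]
0.8 [2.59, -0.38, -2.09]
0.75 [3.16, -0.46, -2.68]
```

Call:
{"method": "step_arm", "body": {
  "series": [
    [[0.7, -0.1, -0.5], 0, 255],
    [[1.36, -0.2, -1.0], 0, 255],
    [[1.98, -0.29, -1.53], 0, 255],
    [[2.59, -0.38, -2.09], 0, 255],
    [[3.16, -0.46, -2.68], 0, 255]
  ]
}}

```text
clock: 8.57
tcp_pos: [0.6095, 0.0215, 0.1671]
orientation: [0.006, 0.757, 0.654, 0.005]
wrist_force: [3.1, -1.5, 3.1]
finger_gap: 0.013
```

```bash
python3 st.py; python3 arc.py .7 .65 .6 .55 .5
```

```text
t 8.57 u,v,z [0.5999 0.1099 0.1861] th 0.761 r 0.1669 fu,fv,fz [ 3.3 -1.   3.1] tang -0.1 gap 0.013
0.7 [0.56, -0.08, -0.55]
0.65 [1.07, -0.16, -1.19]
0.6 [1.55, -0.23, -1.86]
0.55 [2.0, -0.29, -2.56]
0.5 [2.41, -0.35, -3.27]
```

Call:
{"method": "step_arm", "body": {
  "series": [
    [[0.4, -0.06, -0.35], 0, 255],
    [[0.8, -0.12, -0.8], 0, 255]
  ]
}}

```text
clock: 8.82
tcp_pos: [0.6169, 0.0204, 0.1582]
orientation: [0.005, 0.757, 0.654, 0.004]
wrist_force: [2.6, -1.0, 0.2]
finger_gap: 0.0125
```

```bash
python3 st.py; python3 arc.py .65 .6 .55 .5 .45
```

```text
t 8.82 u,v,z [0.6074 0.1099 0.1772] th 0.691 r 0.1666 fu,fv,fz [ 2.7 -0.6  0.2] tang -1.6 gap 0.0125
0.65 [0.33, -0.05, -0.3]
0.6 [0.81, -0.12, -0.97]
0.55 [1.25, -0.18, -1.67]
0.5 [1.66, -0.24, -2.38]
0.45 [2.04, -0.3, -3.12]
```

Clear of the fourth notch; carrying on down.

Call:
{"method": "step_arm", "body": {
  "series": [
    [[0.33, -0.05, -0.33], 0, 255],
    [[0.81, -0.12, -0.97], 0, 255],
    [[1.25, -0.18, -1.67], 0, 255],
    [[1.66, -0.24, -2.38], 0, 255],
    [[2.04, -0.3, -3.12], 0, 255]
  ]
}}

```text
clock: 9.45
tcp_pos: [0.6372, 0.0174, 0.1261]
orientation: [0.005, 0.757, 0.654, 0.004]
wrist_force: [-0.9, -0.4, -1.7]
finger_gap: 0.0127
```

```bash
python3 st.py; python3 arc.py .4 .35 .3 .26 .22
```

```text
t 9.45 u,v,z [0.6279 0.1099 0.1451] th 0.462 r 0.1663 fu,fv,fz [-0.8 -0.6 -1.7] tang -1.2 gap 0.0127
0.4 [0.35, -0.05, -0.66]
0.35 [0.65, -0.1, -1.43]
0.3 [0.91, -0.13, -2.22]
0.26 [1.1, -0.16, -2.85]
0.22 [1.25, -0.18, -3.5]
```

Call:
{"method": "step_arm", "body": {
  "series": [
    [[0.35, -0.05, -0.66], 0, 255],
    [[0.65, -0.1, -1.43], 0, 255],
    [[0.91, -0.13, -2.22], 0, 255],
    [[1.1, -0.16, -2.85], 0, 255],
    [[1.25, -0.18, -3.5], 0, 255]
  ]
}}

```text
clock: 10.07
tcp_pos: [0.6498, 0.0156, 0.0907]
orientation: [0.005, 0.757, 0.654, 0.004]
wrist_force: [1.6, -1.1, 0.9]
finger_gap: 0.0126
```

```bash
python3 st.py; python3 arc.py .2 .16 .12 .08 .05
 python3 - <<'E'
from h import *
cs=cams()
f=cs["side"][0][:,:,::-1]
cv2.imwrite("pics/side6.png",cv2.resize(f[180:400,160:340],None,fx=2.7,fy=2.7))
E
```

```text
t 10.07 u,v,z [0.6407 0.11   0.1097] th 0.235 r 0.1662 fu,fv,fz [ 1.8 -0.9  0.9] tang 0.4 gap 0.0126
0.2 [0.05, -0.01, -0.28]
0.16 [0.17, -0.02, -0.93]
0.12 [0.26, -0.04, -1.59]
0.08 [0.33, -0.05, -2.25]
0.05 [0.36, -0.05, -2.74]
```

View pics/side6.png

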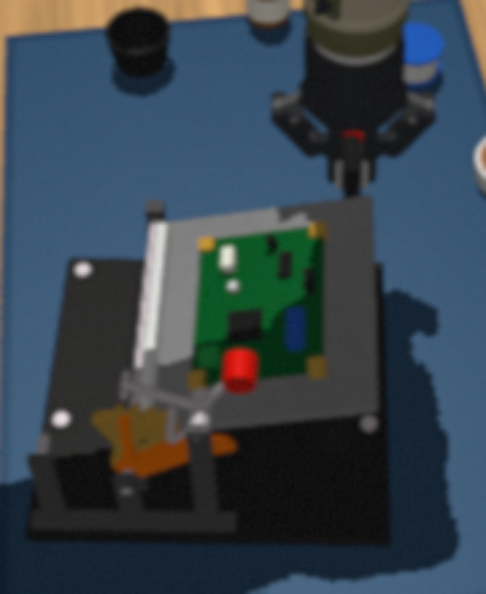

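Call:
{"method": "step_arm", "body": {
  "series": [
    [[0.05, -0.01, -0.4], 0, 255],
    [[0.17, -0.02, -0.93], 0, 255],
    [[0.26, -0.04, -1.59], 0, 255],
    [[0.33, -0.05, -2.2], 0, 255],
    [[0.36, -0.05, -2.74], 0, 255]
  ]
}}

```text
clock: 10.8
tcp_pos: [0.654, 0.015, 0.0625]
orientation: [0.005, 0.757, 0.654, 0.004]
wrist_force: [3.2, -1.4, -1.1]
finger_gap: 0.013
```

```bash
python3 st.py; python3 arc.py .04 .02 .0 -.02
```

```text
t 10.8 u,v,z [0.6449 0.11   0.0815] th 0.063 r 0.1662 fu,fv,fz [ 3.3 -1.  -1.1] tang -1.3 gap 0.013
0.04 [-0.05, 0.01, -0.09]
0.02 [-0.04, 0.01, -0.42]
0.0 [-0.04, 0.01, -0.75]
-0.02 [-0.04, 0.01, -1.08]
```

Call:
{"method": "step_arm", "body": {
  "series": [
    [[-0.05, 0, -0.2], 0, 255],
    [[-0.05, 0, -0.4], 0, 255],
    [[-0.05, 0, -0.6], 0, 255],
    [[-0.05, 0, -0.8], 0, 255]
  ]
}}

```text
clock: 11.3
tcp_pos: [0.6543, 0.015, 0.0549]
orientation: [0.006, 0.757, 0.654, 0.004]
wrist_force: [6.1, -1.3, -1.8]
finger_gap: 0.013
```

```bash
python3 st.py
```

```text
t 11.3 u,v,z [0.6452 0.11   0.0739] th 0.017 r 0.1662 fu,fv,fz [ 6.2 -0.4 -1.8] tang -1.9 gap 0.013
```

Call:
{"method": "step_arm", "body": {
  "series": [
    [[-0.03, 0, -0.2], 0, 255],
    [[-0.03, 0, -0.4], 0, 255]
  ]
}}

```text
clock: 11.55
tcp_pos: [0.6544, 0.0149, 0.051]
orientation: [0.006, 0.757, 0.654, 0.005]
wrist_force: [4.3, -0.7, -0.8]
finger_gap: 0.0129
```

```bash
python3 st.py
python3 - <<'E'
from h import *
cs=cams()
f=cs["side"][0][:,:,::-1]
cv2.imwrite("pics/side7.png",cv2.resize(f[180:400,160:340],None,fx=2.7,fy=2.7))
E
```

```text
t 11.55 u,v,z [0.6453 0.11   0.07  ] th -0.006 r 0.1663 fu,fv,fz [ 4.3 -0.  -0.8] tang -0.7 gap 0.0129
```

View pics/side7.png

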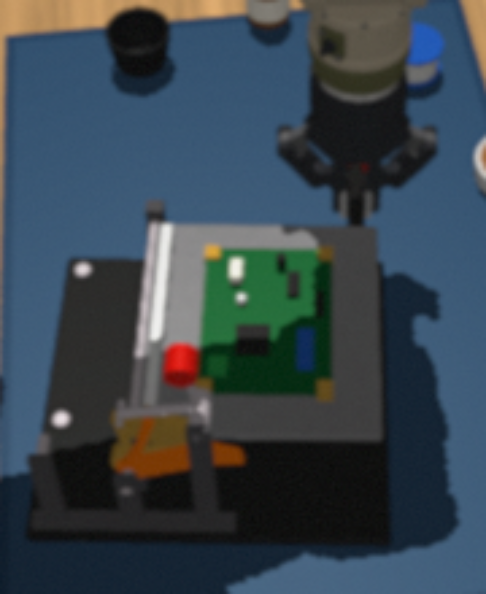

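Call:
{"method": "step_arm", "body": {
  "series": [
    [[-0.03, 0, -0.2], 0, 255],
    [[-0.03, 0, -0.4], 0, 255],
    [[-0.03, 0, -0.4], 0, 255]
  ]
}}

```text
clock: 12.02
tcp_pos: [0.6546, 0.0149, 0.05]
orientation: [0.007, 0.757, 0.654, 0.006]
wrist_force: [-2.1, -1.4, 15.0]
finger_gap: 0.013
```

```bash
python3 st.py
```

```text
t 12.03 u,v,z [0.6455 0.1099 0.069 ] th -0.012 r 0.1665 fu,fv,fz [-1.9 -1.7 15. ] tang 15.0 gap 0.013
```

Call:
{"method": "step_arm", "body": {
  "series": [
    [[0, 0, 0.4], 0, 255],
    [[-0.05, 0.01, 1.1], 0, 255],
    [[-0.14, 0.02, 2.1], 0, 255],
    [[-0.3, 0.05, 3.1], 0, 255],
    [[-0.5, 0.08, 4.1], 0, 255]
  ]
}}

```text
clock: 12.65
tcp_pos: [0.6499, 0.0155, 0.0906]
orientation: [0.007, 0.757, 0.654, 0.006]
wrist_force: [5.3, -2.2, -5.0]
finger_gap: 0.013
```

```bash
sed -i 's/zc=.074/zc=.0705/;s/uc=.479/uc=.480/' arc.py; python3 st.py; python3 arc.py .26 .3 .35 .4 .45
```

```text
t 12.65 u,v,z [0.6407 0.1099 0.1096] th 0.235 r 0.1663 fu,fv,fz [ 5.5 -1.4 -5. ] tang -6.2 gap 0.013
0.26 [-0.08, 0.01, 0.34]
0.3 [-0.26, 0.04, 0.98]
0.35 [-0.52, 0.08, 1.76]
0.4 [-0.82, 0.12, 2.53]
0.45 [-1.16, 0.17, 3.28]
```

Call:
{"method": "step_arm", "body": {
  "series": [
    [[-0.08, 0.01, 0.4], 0, 255],
    [[-0.28, 0.04, 0.98], 0, 255],
    [[-0.54, 0.08, 1.76], 0, 255],
    [[-0.84, 0.12, 2.53], 0, 255],
    [[-1.18, 0.17, 3.28], 0, 255]
  ]
}}

```text
clock: 13.28
tcp_pos: [0.6389, 0.0172, 0.1235]
orientation: [0.007, 0.757, 0.654, 0.006]
wrist_force: [5.9, -1.1, -2.6]
finger_gap: 0.0126
```

```bash
python3 st.py; python3 arc.py .45 .48 .51 .54 .55
python3 - <<'E'
from h import *
cs=cams()
f=cs["side"][0][:,:,::-1]
cv2.imwrite("pics/side8.png",cv2.resize(f[180:400,160:340],None,fx=2.7,fy=2.7))
E
```

```text
t 13.28 u,v,z [0.6296 0.1099 0.1425] th 0.443 r 0.1667 fu,fv,fz [ 6.  -0.2 -2.6] tang -4.9 gap 0.0126
0.45 [-0.06, 0.01, -0.0]
0.48 [-0.28, 0.04, 0.44]
0.51 [-0.51, 0.07, 0.88]
0.54 [-0.76, 0.11, 1.31]
0.55 [-0.84, 0.12, 1.45]
```

View pics/side8.png

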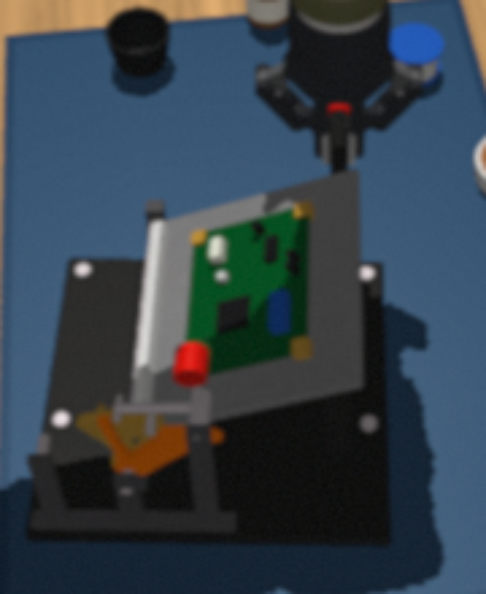

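Call:
{"method": "step_arm", "body": {
  "series": [
    [[-0.28, 0.04, 0.44], 0, 255],
    [[-0.51, 0.07, 0.88], 0, 255],
    [[-0.76, 0.11, 1.31], 0, 255],
    [[-0.86, 0.13, 1.5], 0, 255],
    [[-0.86, 0.13, 1.5], 0, 255]
  ]
}}

```text
clock: 14.0
tcp_pos: [0.6308, 0.0184, 0.1393]
orientation: [0.008, 0.757, 0.654, 0.007]
wrist_force: [5.2, -0.3, -0.8]
finger_gap: 0.0126
```

```bash
python3 st.py; python3 arc.py .55 .52 .49 .46 .44 .42
python3 - <<'E'
from h import *
cs=cams()
C=cs["side"]; f=C[0][:,:,::-1].copy()
U=np.array([.9894,-.1455,0]); V=np.array([.1455,.9894,0])
# fit tilt from far board corners overlay
for th,col in ((.45,(0,255,255)),(.55,(255,0,255)),(.61,(255,255,0))):
  P=[(.479+.18*np.cos(th))*U+v*V+[0,0,.07+.18*np.sin(th)] for v in(.078,-.112)]
  uv=proj(C,np.array(P)); print(th,np.round(uv,1).tolist())
cv2.imwrite("pics/side9.png",cv2.resize(f[220:340,200:340],None,fx=5,fy=5,interpolation=cv2.INTER_CUBIC))
E
```

```text
t 14.0 u,v,z [0.6215 0.11   0.1583] th 0.55 r 0.1671 fu,fv,fz [ 5.2  0.5 -0.8] tang -3.4 gap 0.0126
0.55 [-0.04, 0.01, -0.13]
0.52 [0.21, -0.03, -0.56]
0.49 [0.45, -0.07, -0.99]
0.46 [0.68, -0.1, -1.43]
0.44 [0.82, -0.12, -1.73]
0.42 [0.95, -0.14, -2.03]
0.45 [[291.4, 241.2], [292.3, 321.7]]
0.55 [[287.5, 236.4], [287.8, 317.2]]
0.61 [[284.7, 233.6], [284.7, 314.6]]
```

View pics/side9.png

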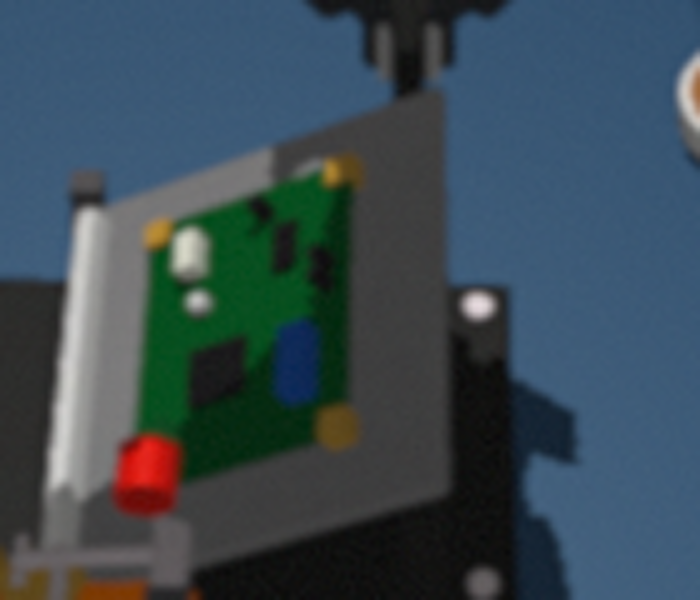

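Call:
{"method": "step_arm", "body": {
  "series": [
    [[0.1, -0.02, -0.3], 0, 255],
    [[0.25, -0.04, -0.6], 0, 255],
    [[0.4, -0.06, -0.9], 0, 255],
    [[0.52, -0.08, -1.15], 0, 255]
  ]
}}

```text
clock: 14.6
tcp_pos: [0.6369, 0.0175, 0.1279]
orientation: [0.009, 0.757, 0.654, 0.007]
wrist_force: [6.2, -1.8, 1.2]
finger_gap: 0.0125
```

```bash
python3 st.py
```

```text
t 14.6 u,v,z [0.6276 0.1099 0.1469] th 0.472 r 0.1669 fu,fv,fz [ 6.4 -0.9  1.2] tang -1.8 gap 0.0125
```

Call:
{"method": "step_arm", "body": {
  "series": [
    [[0.08, -0.01, -0.2], 0, 255],
    [[0.16, -0.02, -0.35], 0, 255]
  ]
}}

```text
clock: 14.85
tcp_pos: [0.6385, 0.0172, 0.1245]
orientation: [0.009, 0.757, 0.654, 0.007]
wrist_force: [3.1, -1.1, 5.0]
finger_gap: 0.0128
```

```bash
python3 st.py
```

```text
t 14.85 u,v,z [0.6293 0.1099 0.1435] th 0.45 r 0.1668 fu,fv,fz [ 3.2 -0.6  5. ] tang 3.1 gap 0.0128
```

Call:
{"method": "step_arm", "body": {
  "series": [
    [[0.06, -0.01, -0.15], 0, 255],
    [[0.08, -0.01, -0.2], 0, 255]
  ]
}}

```text
clock: 15.1
tcp_pos: [0.639, 0.0171, 0.1235]
orientation: [0.009, 0.757, 0.654, 0.007]
wrist_force: [0.5, -0.4, 8.0]
finger_gap: 0.0125
```

```bash
python3 st.py
```

```text
t 15.1 u,v,z [0.6297 0.1099 0.1425] th 0.443 r 0.1668 fu,fv,fz [ 0.6 -0.4  8. ] tang 7.0 gap 0.0125
```

Call:
{"method": "step_arm", "body": {
  "series": [
    [[0, 0, 0], 0, 255],
    [[0, 0, 0], 0, 255]
  ]
}}

```text
clock: 15.35
tcp_pos: [0.6387, 0.0172, 0.1241]
orientation: [0.009, 0.757, 0.654, 0.007]
wrist_force: [2.3, -0.7, 6.6]
finger_gap: 0.0128
```

```bash
python3 st.py;python3 - <<'E'
from h import *
cs=cams()
f=cs["side"][0][:,:,::-1]
cv2.imwrite("pics/side10.png",cv2.resize(f[220:390,160:320],None,fx=3.5,fy=3.5,interpolation=cv2.INTER_CUBIC))
E
```

```text
t 15.35 u,v,z [0.6294 0.1099 0.1431] th 0.447 r 0.1668 fu,fv,fz [ 2.3 -0.3  6.6] tang 5.0 gap 0.0128
```

View pics/side10.png

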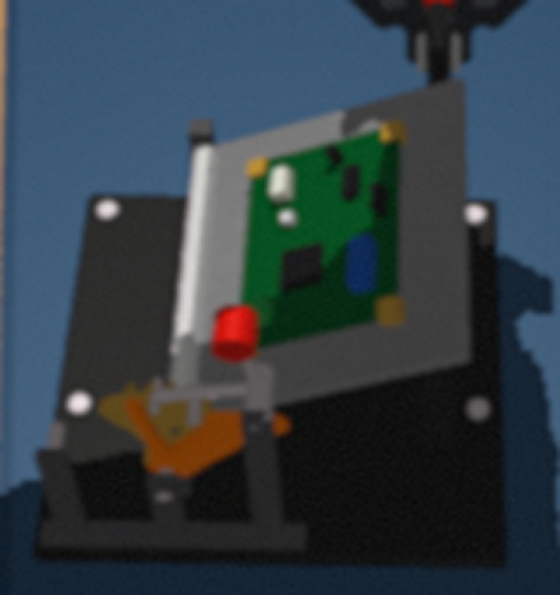

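Call:
{"method": "step_arm", "body": {
  "series": [
    [[0, 0, 0], 0, 200],
    [[0, 0, 0], 0, 170],
    [[0, 0, 0], 0, 100],
    [[0, 0, 0], 0, 0],
    [[0, 0, 0], 0, 0]
  ],
  "newtons": 20
}}

```text
clock: 16.08
tcp_pos: [0.6386, 0.0172, 0.1239]
orientation: [0.009, 0.757, 0.654, 0.007]
wrist_force: [-0.2, 0.0, -0.3]
finger_gap: 0.0811
```

Call:
{"method": "step_arm", "body": {
  "series": [
    [[0, 0, 0], 0, 0],
    [[0, 0, 0], 0, 0],
    [[0, 0, 0.5], 0, 0]
  ]
}}

```text
clock: 16.45
tcp_pos: [0.6382, 0.0172, 0.1287]
orientation: [0.008, 0.757, 0.654, 0.007]
wrist_force: [-0.2, 0.1, -0.4]
finger_gap: 0.0851
```

```bash
python3 st.py;python3 - <<'E'
from h import *
cs=cams()
f=cs["side"][0][:,:,::-1]
cv2.imwrite("pics/side11.png",cv2.resize(f[200:390,160:340],None,fx=3.1,fy=3.1,interpolation=cv2.INTER_CUBIC))
E
```

```text
t 16.45 u,v,z [0.629  0.1099 0.1477] th 0.473 r 0.1684 fu,fv,fz [-0.2  0.1 -0.4] tang -0.2 gap 0.0851
```

View pics/side11.png

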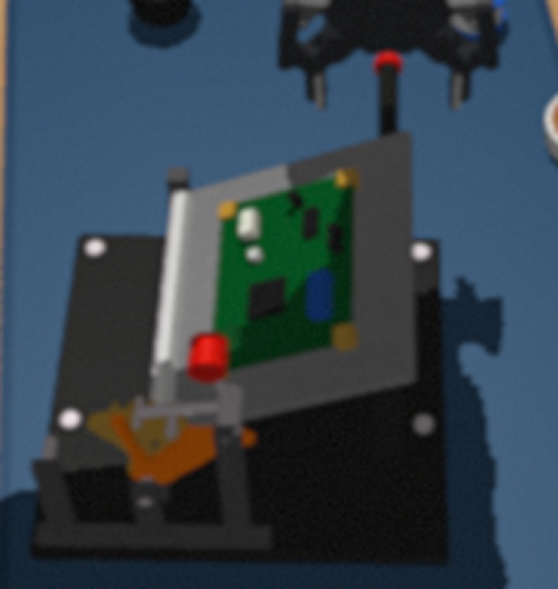

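Call:
{"method": "step_arm", "body": {
  "series": [
    [[0, 0, 3], 0, 0],
    [[0, 0, 7], 0, 0],
    [[0, 0, 12], 0, 0],
    [[0, 0, 16], 0, 0],
    [[0, 0, 16], 0, 0]
  ]
}}

```text
clock: 17.18
tcp_pos: [0.6409, 0.017, 0.2944]
orientation: [0.012, 0.757, 0.654, 0.01]
wrist_force: [0.3, -0.9, 0.6]
finger_gap: 0.0857
```

```bash
python3 st.py;python3 - <<'E'
from h import *
cs=cams()
f=cs["side"][0][:,:,::-1]; cv2.imwrite("pics/side12.png",f)
cv2.imwrite("pics/top12.png",cs["top"][0][:,:,::-1])
U=np.array([.9894,-.1455,0]); V=np.array([.1455,.9894,0])
for th in(.29,.45,.61):
  print(th,proj(cs["side"],(.479+.165*np.cos(th))*U+.142*V+[0,0,.07+.165*np.sin(th)]))
cv2.imwrite("pics/side12c.png",cv2.resize(f[180:300,220:340],None,fx=4.5,fy=4.5,interpolation=cv2.INTER_CUBIC))
E
```

```text
t 17.18 u,v,z [0.6316 0.1101 0.3134] th 1.009 r 0.2864 fu,fv,fz [ 0.4 -0.8  0.6] tang 0.0 gap 0.0857
0.29 [[288.94168773 227.45605884]]
0.45 [[284.88612907 220.14582479]]
0.61 [[278.9242984  213.13611896]]
```

View pics/side12.png

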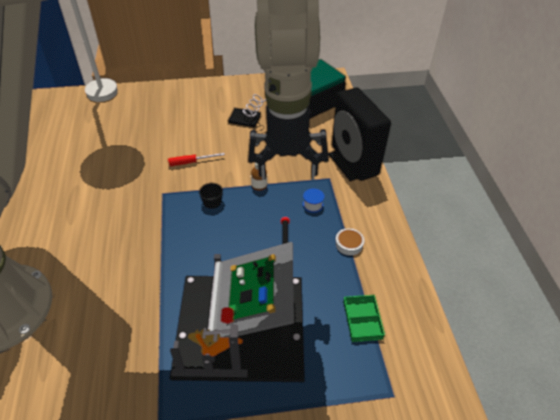

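View pics/side12c.png

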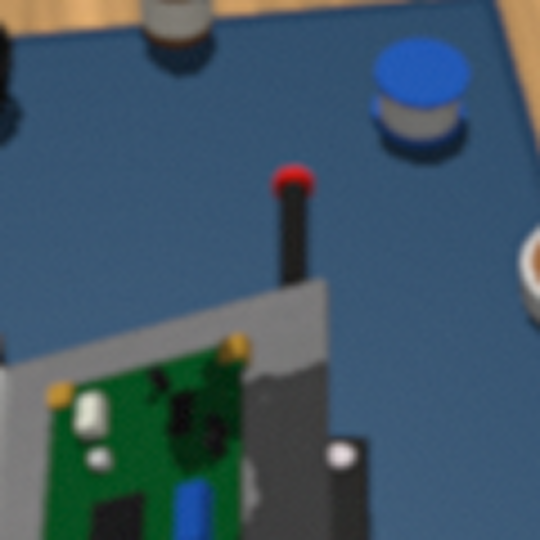

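Run:
```python
from workcell import env
print(env.hand_in())
```

```text
the job is handed in; nothing more can be done
None
```

The board is resting on the pawl in the second notch, the gripper is open and clear, and I handed the job in at about 17 s of the 64 s allowed.

- **Top stop:** I lifted the board by the handle bar until I felt the stop at about 1.22 rad, pushing with about 11 N at the handle. I held it there for over 0.6 s, and the picture showed the pawl's weight leaning away from the robot.
- **Flat:** I lowered it by hand at about 0.4 rad/s until it pressed on its flat rest with about 15 N. The picture showed the weight leaning back towards the robot, so the pawl was armed.
- **Second notch:** I raised it to about 0.55 rad and lowered it until the pawl took the weight, with the handle pushing back up at about 7 N. The board did not move when I let go.

**Last checks:**
- The end knob appeared at pixel (285.1, 220.7) in the side picture. The predicted position for 0.45 rad is (284.9, 220.1).
- In the side picture, all six bystanders looked unmoved by eye. I did not measure their positions, and the arm hid part of the flux bottle.
- Pawl contact force cannot be read directly; I inferred it from the wrist force and from the board staying put.
- The grip height drifted 3 to 4 mm against the model during the move, so the angles felt through the arm are good to about 0.03 rad. The final angle comes from the camera, so this does not affect it.

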